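# Seat a settlement panel in its sprung carrier

### The arm

A 6-joint arm with a two-finger parallel gripper is mounted at the origin on a cart in front of the work surface, level with it; the furniture and walls round the work are solid. World frame = base frame: x ahead of the robot, y to its left, z up, the work surface at z = 0. Lengths are in m, angles in rad, forces in N, time in s.
With the tool pointing down it reaches from about 0.375 to 0.975 m from the base axis. Payload 3.8 kg.
Tool frame: the origin (TCP) lies where the fingers leave the gripper's body, on its centre line; the fingertips stand 73 mm ahead of it and the grasp point (between the pads) lies 54 mm ahead of it (nose_length is the distance from the TCP to the fingertips, in m); z points along the fingers, y is the line along which they close (so a half turn about z gives the same grasp; the last joint's range is limited). The gripper opens to 85 mm and grips with 20 to 120 N. Pads are 22 mm wide; open, the fingers measure 114 mm over their backs; the gripper's body (76 mm by 85 mm) begins 54 mm behind the grasp point. The pads swing forward as they close: fully open they stand 13 mm farther back than shut.
Start: joints at [1.253, 0.264, 1.604, -0, 1.274, -0.037], TCP at [0.187, 0.649, 0.304] pointing down, gripper open.
Joint ranges: [-2.63, 2.63], [-0.94, 2.18], [0.31, 2.57], [-1.31, 4.45], [0, 2.66], [-2.55, 2.55]. Speed limits (rad/s): [2.57, 2.57, 3.14, 3.14, 3.14, 3.14].

### API

Orientations are given as a rotation vector (axis times angle).
In Python, from workcell import read_state, read_camera, calibration, finish_job, look_for, cut_out, tip_of, nose_length gives the robot as it stands.
- The arm moves only by the tool step_arm, never from a script. Its argument "targets" is a list of rows, each a list of 3 entries, a list of its own where there are three numbers: the turn, a rotation vector about the tool's x, y, z in rad, then the shift along the tool's x, y, z in mm, then the finger opening in mm, from 0 to 85.4. In form: [[[ax, ay, az], [x, y, z], grip], ...]. A call has 1 to 5 rows; each row shifts and turns the commanded pose from where the row before left it, along the tool's axes as they then stand; what a row does not reach is not made up. A row lasts 1/12 s, in which the tool goes at most 41.7 mm and 7.16 degrees, less where a joint would pass 70% of its speed; a pose out of reach is approached as far as the arm can. A call with a gripper value outside its range is refused whole. The fingers move at their own pace and stop on an object; "grip_force" is the grip in N (left out, the last holds). Time passes only in rows, so rows that do not move let the fingers close. It gives the time, the measured TCP pose, the force, the opening and the grip force at its end, in the units of the state.
- read_state(): the state, without advancing time (a new reading comes with each control period).
- read_camera(name): name is "side" or "top" or "wrist"; returns the picture (420x560x3 uint8, red, green, blue); there is no depth.
- calibration(name): a dict with "camera_matrix" (3x3 intrinsics, pixels), "dist_coeffs" ([k1, k2, p1, p2, k3] as OpenCV has them; the pictures are not rectified), "R" (3x3) and "t" (3): a world point X has camera coordinates R X + t. Camera axes: x right, y down, z forward; pixel columns grow to the right and rows downward; lengths in m; the calibration is good to about 2 mm. A picture is of the moment at which its call begins: read the wrist's pose just before it. calibration takes no time and is no camera call; for the wrist camera it gives the pose at the moment of the call.
- finish_job(): hands the job in; it is judged then, once.
Trained networks look in the newest picture that a camera, given by its name, has taken for a name from the list of things; names that differ only in an ending like _2 or _b are one class to them, and where a whole thing is asked for, a point or a joint stands for the part that bears it (a point fixed in the world has none). Each returns a list of dicts, best first, with "score" (0 to 1); they miss things now and then, are a little off and sometimes report something else, mostly with a low value. They report only what shows in the picture. A call takes as long as a camera call.
- look_for(camera, query): "extent" ([left, top, right, bottom] in pixels, round what is visible of it).
- cut_out(camera, query): "region" (420x560 bool, what is visible of it) and "extent" ([left, top, right, bottom] in pixels, round what is visible of it).
- tip_of(camera, query): "at" ([row, column] in pixels: a listed point, or the origin of a listed thing).
The state is a dict: "time": time; "q": joint angles; "joint_vel": joint speeds; "joint_torque": joint torques, N m; "tool_pos": TCP position; "tcp_rot": TCP orientation; "wrist_force": force on the tool from outside, world axes, zero at the start; "torque": the same for the moment, N m; "width": opening from 0.0 (shut) to 1.0 (fully open); "grip_force": force on a finger pad.
Only numpy, scipy, OpenCV 4.12 (cv2) and the standard library are available. Lean on these libraries where they do the work, as an engineer would, in place of code of your own. Each camera call takes 0.05 s, during which the arm holds its last target. There are 200 camera calls.

### The job

Make the settlement panel ready for deployment: take it out of the soaking tray by its handle, start both ears in the two slots of the carrier, and press it straight down against the drag of the spring clips until it lies flat with both ears bottomed on the packing strips in the slots, then let go of it. How deep the strips lie differs from carrier to carrier, so feel for the bottom and stop there: the clips need only a moderate push (about 10 N) and the ears crack if the panel is pressed onto the strips with more than about 25 N. Leave the vial, the pH pen and the forceps as they are.

Things in the scene. Friction and masses are not known exactly. Their poses are not given: they have to be found in the camera images.
- panel_grip (a point): Centre of the bridge handle on the settlement panel: a rubber-sleeved bar (it hardly slips in a grip) 12 mm thick (x), 64 mm long (y) and 16 mm high on two legs over the panel's middle. The point lies 36 mm above the panel's underside and 8 mm below the handle's top; x across the bar, y along it towards the ears, z up.
- panel_plate (a point): Centre of the panel's plate, half-way through its 8 mm; axes as panel_grip. The plate is grey, 80 mm (x) by 100 mm (y), with an ear 24 mm wide (x) and 8 mm thick on the middle of each y end: 132 mm over the ears. Either way round is the same. About 0.14 kg; starts flat in the tray, handle up.
- carrier_mid (a point): Middle of the carrier, 48 mm above the bench, level with the tops of its two end blocks. A white plastic frame 124 (x) by 172 (y) mm, fixed to the bench, with an open window between the blocks; y runs from the slot of slot_a to that of slot_b, z up. A panel pressed fully home has its handle's centre 6 to 22 mm above this point, as the packing strips lie.
- slot_a (a point): Middle of the mouth of the slot at the carrier's -y end, 60 mm from carrier_mid, 48 mm above the bench; slot_b is its mirror image. The slot is 27 mm wide (x), open above and towards the carrier's middle. Flared steel lips stand 6 mm above the mouth and widen it by 5 mm a side. The end walls of the two slots are 136 mm apart, 2 mm beyond each ear.
- slot_b (a point): The same at the +y end. In each slot two sprung steel leaves narrow it to 21 mm and yield to the ear: from about 3 mm below the mouth the push rises to 5 to 13 N, 7 mm deep; farther down they only drag (2 to 7 N) and hold the panel at any depth. The ears bottom on hard-rubber packing strips, equally deep in both slots, 14 to 30 mm below the mouths (not measured).
- tray: Shallow white soaking tray, 152 by 202 mm over its rim and 20 mm high, inner floor 4 mm above the bench, fixed; origin under its centre, long axis y. Tray and carrier may change sides.
- vial_5: capped sample vial, 27 mm across and 68 mm tall, standing on the bench behind the work; origin at the centre of its foot
- ph_pen: pH pen, 149 mm long, 20 mm high, lying on the bench behind the work; origin under its middle, long axis y
- forceps: steel forceps, 138 mm long, lying on the bench behind the work; origin under its middle, long axis y

How it is judged:
At the end, for the whole second after the job is handed in: The panel lies in the carrier, released and at rest: level within 0.02 rad, centred within 4 mm seen from above, in line within 0.05 rad, and both ears down on their packing strips to within 1.5 mm (touching, a strip's centre is 46 mm below the handle's) (z of each of packer_c0, packer_c1 in the frame of panel_grip above -0.0475 m and angle between panel_grip's own z axis and vertical below 0.02 rad and horizontal distance between panel_grip and carrier_mid below 0.004 m and angle between the y axis of panel_grip and the y axis of carrier_mid, either way round below 0.05 rad and linear speed of panel below 0.01 m/s).
It fails at once if an ear is pressed onto its packing strip with more than 18 N (36 N for both together) (contact force between panel and packer_c0 above 18 N or contact force between panel and packer_c1 above 18 N).
It fails at once if the panel is forced: all its contact with the carrier, squeeze of the clips (about 12 N) included, passes 50 N (contact force between panel and carrier above 50 N).
It fails at once if the vial, the pH pen or the forceps is moved by more than 30 mm (distance of any of vial_5, ph_pen, forceps from where it was at the start of the episode above 0.03 m).
It fails at once if the vial is tipped over (angle between vial_5's own z axis and vertical above 0.6 rad).
It also fails if it takes over 42 s, if anything falls off the work surface, if the arm or the gripper's body presses on something with over 40 N, if the wrist force passes 120 N, or if a joint passes its speed limit or range.

## Working session

There is one attempt and no reset: what is moved stays moved. The work goes in short steps, Python scripts to look and compute and a tool call to move; the robot and the scene stay as the last step left them, time stands still between calls to the robot, and variables do not carry over. Pictures are saved under pics/ and viewed, at most 10 in all, crops included, and the job is handed in when it is done.

Besides the shell and the picture viewer there is one more tool, called as name(argument=value, ...), one argument or row to a line, values as JSON. step_arm: Moves the arm, as the interface text tells. Its arguments: {"type":"object","properties":{"targets":{"type":"array","items":{"type":"array"}},"grip_force":{"type":"number"}},"required":["targets"]}

```bash
mkdir -p pics; cat > h.py <<'E'
import numpy as np, cv2
from workcell import *
from scipy.spatial.transform import Rotation as Ro
def ray(c,rc,z):
    k=calibration(c);R=np.array(k['R']);t=np.array(k['t'])
    u=cv2.undistortPoints(np.array([[[rc[1],rc[0]]]],float),np.array(k['camera_matrix']),np.array(k['dist_coeffs'])).ravel()
    d=R.T@np.array([u[0],u[1],1]);o=-R.T@t
    return o+d*(z-o[2])/d[2]
def proj(c,P):
    k=calibration(c);R=np.array(k['R']);t=np.array(k['t'])
    return cv2.projectPoints(np.array(P,float).reshape(-1,1,3),cv2.Rodrigues(R)[0],t,np.array(k['camera_matrix']),np.array(k['dist_coeffs']))[0].reshape(-1,2)
def tri(obs):
    A=[];b=[]
    for c,rc in obs:
        p=ray(c,rc,0);q=ray(c,rc,.2);d=(q-p)/np.linalg.norm(q-p);M=np.eye(3)-np.outer(d,d);A.append(M);b.append(M@p)
    return np.linalg.lstsq(np.vstack(A),np.hstack(b),rcond=None)[0]
def tool(): 
    s=read_state();return np.array(s['tool_pos']),Ro.from_rotvec(s['tcp_rot']).as_matrix()
E
python3 - <<'E'
from h import *
s=read_state();print({k:np.round(v,3) for k,v in s.items()}, nose_length() if callable(nose_length) else nose_length)
print(tool()[1].round(3))
Z=dict(panel_grip=.040,panel_plate=.008,carrier_mid=.048,slot_a=.048,tray=0.0)
for c in('top','side'):
    im=read_camera(c);cv2.imwrite(f'pics/{c}0.png',im[:,:,::-1])
    for n,z in Z.items():
        for r in tip_of(c,n)[:2]:
            print(c,n,round(r['score'],2),np.round(r['at'],1),ray(c,r['at'],z).round(4))
E
```

```text
{'time': np.float64(0.0), 'q': array([ 1.253,  0.265,  1.605, -0.   ,  1.274, -0.037]), 'joint_vel': array([-0.001,  0.002, -0.001, -0.001, -0.   , -0.001]), 'joint_torque': array([ 0.0000e+00, -5.1511e+01, -3.6732e+01,  0.0000e+00,  1.2000e-02,
       -0.0000e+00]), 'tool_pos': array([0.187, 0.648, 0.303]), 'tcp_rot': array([-4.40e-01, -3.11e+00,  3.00e-03]), 'wrist_force': array([0.429, 0.435, 0.173]), 'torque': array([0.067, 0.069, 0.034]), 'grip_force': np.float64(0.0), 'width': np.float64(0.996)} 0.0726
[[-0.961  0.277 -0.001]
 [ 0.277  0.961 -0.002]
 [ 0.    -0.002 -1.   ]]
top panel_grip 0.64 [244.2 350.4] [ 0.5089 -0.1834  0.04  ]
top slot_a 0.94 [247.1 184.3] [0.5023 0.1258 0.048 ]
top slot_a 0.17 [139.3 203.4] [0.7046 0.093  0.048 ]
side panel_grip 0.82 [184.8 320.4] [ 0.5126 -0.1825  0.04  ]
side panel_grip 0.18 [194.1 318. ] [ 0.5154 -0.1449  0.04  ]
side panel_plate 0.79 [197.5 318.6] [ 0.5151 -0.1748  0.008 ]
side carrier_mid 0.69 [302.3 309.1] [0.5048 0.1857 0.048 ]
side slot_a 0.71 [329.2 308. ] [0.501  0.2439 0.048 ]
side tray 0.8 [198.8 320.2] [ 0.5114 -0.1808  0.    ]
side tray 0.44 [331.6 307.1] [0.5044 0.2128 0.    ]
```

```bash
python3 -c "
import cv2,numpy as np
a=cv2.imread('pics/top0.png');b=cv2.imread('pics/side0.png')
cv2.imwrite('pics/both.png',cv2.resize(np.hstack([a,b]),(800,300)))"
```

```text
(no output)
```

View pics/top0.png

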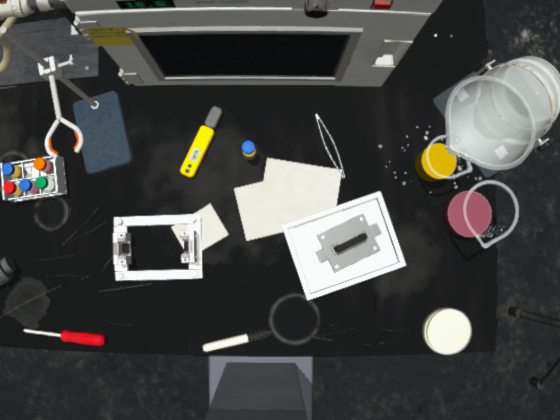

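View pics/side0.png

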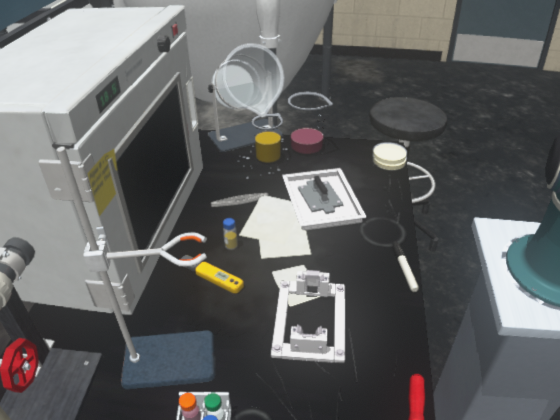

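The top view shows the carrier centred near (158,247), almost aligned with world y. The panel is in the tray with its dark handle running from (333,248) to (368,234). The side view agrees: slots at about (312,283) and (308,335), handle at (320,185). The oven stands behind, and the pen, vial and forceps are well clear.

```bash
python3 - <<'E'
from h import *
im=read_camera('top')
def rect(n,z,m=None):
    if m is None:
        r=cut_out('top',n)
        if not r: print(n,'none');return
        m=r[0]['region'];print(n,r[0]['score'],r[0]['extent'])
    p=np.argwhere(m)
    W=np.array([ray('top',q,z)[:2] for q in p]).astype(np.float32)
    (c,s,a)=cv2.minAreaRect(W)
    pc=W-W.mean(0);print(n,'c',np.round(c,4),'size',np.round(s,4),'ang',round(a,2),'mean',W.mean(0).round(4))
    return m
m=rect('panel_plate',.012); rect('carrier_mid',.048); rect('tray',.02); rect('slot_a',.048)
# dark handle inside region round the panel
g=im.max(2)<60; b=np.zeros_like(g); b[225:262,322:382]=1
rect('dark',.048,g&b)
print('grip tri',tri([('top',(244.2,350.4)),('side',(184.8,320.4))]))
E
```

```text
panel_plate 0.8 [314.7, 212.4, 383.7, 271.9]
panel_plate c [ 0.5132 -0.1838] size [0.0805 0.1312] ang 24.94 mean [ 0.5131 -0.1834]
carrier_mid 0.87 [114.3, 212.2, 201.4, 282.7]Traceback (most recent call last):
  File "<stdin>", line 13, in <module>
  File "<stdin>", line 9, in rect
  File "h.py", line 5, in ray
    k=calibration(c);R=np.array(k['R']);t=np.array(k['t'])
ValueError: time passes only in moves, steps and waits
```

```bash
python3 - <<'E'
s=open('h.py').read()
s=s.replace("def ray(","C={}\n_cal=calibration\ndef calibration(c):\n    if c not in C: C[c]=_cal(c)\n    return C[c]\ndef ray(",1)
open('h.py','w').write(s)
E
python3 - <<'E'
from h import *
im=read_camera('top')
def rect(n,z,m=None):
    if m is None:
        r=cut_out('top',n)
        if not r: print(n,'none');return
        m=r[0]['region']
    W=np.array([ray('top',q,z)[:2] for q in np.argwhere(m)]).astype(np.float32)
    (c,s,a)=cv2.minAreaRect(W)
    print(n,'c',np.round(c,4),'size',np.round(s,4),'ang',round(a,2))
rect('carrier_mid',.048); rect('tray',.02)
g=im.max(2)<70; b=np.zeros_like(g); b[225:262,322:382]=1
rect('dark',.048,g&b)
print('grip tri',tri([('top',(244.2,350.4)),('side',(184.8,320.4))]))
print(read_state()['time'])
E
```

```text
carrier_mid none
tray c [ 0.5074 -0.1735] size [0.1551 0.2058] ang 18.92
dark c [ 0.5119 -0.1821] size [0.0116 0.0637] ang 25.41
grip tri [ 0.51081475 -0.1834389   0.03939349]
0.9
```

step_arm(
  targets=[
    [[0, 0, 0.122], [0, 0, 14], 40],
    [[0, 0, 0.122], [0, 0, 14], 40],
    [[0, 0, 0.122], [0, 0, 14], 40],
    [[0, 0, 0.122], [0, 0, 14], 40],
    [[0, 0, 0.122], [0, 0, 14], 40],
  ],
  grip_force=40,
)

```text
time: 1.32
tool_pos: [0.187, 0.6486, 0.2333]
tcp_rot: [-1.362, -2.831, -0.0]
wrist_force: [-0.1, 0.8, -0.6]
width: 0.468
grip_force: 0.0
```

step_arm(
  targets=[
    [[0, 0, 0.122], [0, 0, 14], 40],
    [[0, 0, 0.122], [0, 0, 14], 40],
    [[0, 0, 0], [0, 0, 0], 40],
  ],
)

```text
time: 1.57
tool_pos: [0.1864, 0.6467, 0.2021]
tcp_rot: [1.692, 2.646, -0.009]
wrist_force: [-0.9, -0.3, 0.1]
width: 0.465
grip_force: 0.0
```

```bash
python3 - <<'E'
from h import *
p,R=tool();s=read_state()
print(p.round(4),R.round(4),s['width'],s['time'],nose_length() if callable(nose_length) else nose_length)
print('shift mm',(R.T@(np.array([.5115,-.183,.205])-p)*1000).round(1), 'yaw y',np.degrees(np.arctan2(R[1,1],R[0,1])))
E
```

```text
[0.1864 0.6467 0.2021] [[-0.4196  0.9077 -0.0019]
 [ 0.9077  0.4196 -0.0058]
 [-0.0044 -0.0042 -1.    ]] 0.46545217289181523 1.5667 0.0726
shift mm [-889.5  -53.1    1.3] yaw y 24.809726056388506
```

step_arm(
  targets=[
    [[0, 0, 0], [-40.4, -2.4, 0], 40],
    [[0, 0, 0], [-40.4, -2.4, 0], 40],
    [[0, 0, 0], [-40.4, -2.4, 0], 40],
    [[0, 0, 0], [-40.4, -2.4, 0], 40],
    [[0, 0, 0], [-40.4, -2.4, 0], 40],
  ],
)

```text
time: 1.98
tool_pos: [0.262, 0.4591, 0.2068]
tcp_rot: [1.682, 2.653, 0.002]
wrist_force: [0.8, 0.2, -0.1]
width: 0.467
grip_force: 0.0
```

step_arm(
  targets=[
    [[0, 0, 0], [-40.4, -2.4, 0], 40],
    [[0, 0, 0], [-40.4, -2.4, 0], 40],
    [[0, 0, 0], [-40.4, -2.4, 0], 40],
    [[0, 0, 0], [-40.4, -2.4, 0], 40],
    [[0, 0, 0], [-40.4, -2.4, 0], 40],
  ],
)

```text
time: 2.4
tool_pos: [0.3366, 0.2708, 0.2072]
tcp_rot: [1.682, 2.652, 0.003]
wrist_force: [1.1, 0.5, 0.4]
width: 0.468
grip_force: 0.0
```

step_arm(
  targets=[
    [[0, 0, 0], [-40.4, -2.4, 0], 40],
    [[0, 0, 0], [-40.4, -2.4, 0], 40],
    [[0, 0, 0], [-40.4, -2.4, 0], 40],
    [[0, 0, 0], [-40.4, -2.4, 0], 40],
    [[0, 0, 0], [-40.4, -2.4, 0], 40],
  ],
)

```text
time: 2.82
tool_pos: [0.4112, 0.0822, 0.2074]
tcp_rot: [1.682, 2.651, 0.003]
wrist_force: [0.6, 0.0, -0.2]
width: 0.471
grip_force: 0.0
```

step_arm(
  targets=[
    [[0, 0, 0], [-40.4, -2.4, 0], 40],
    [[0, 0, 0], [-40.4, -2.4, 0], 40],
    [[0, 0, 0], [-40.4, -2.4, 0], 40],
    [[0, 0, 0], [-40.4, -2.4, 0], 40],
    [[0, 0, 0], [-40.4, -2.4, 0], 40],
  ],
)

```text
time: 3.23
tool_pos: [0.4856, -0.1065, 0.2073]
tcp_rot: [1.683, 2.65, 0.001]
wrist_force: [1.8, -0.7, -0.3]
width: 0.469
grip_force: 0.0
```

step_arm(
  targets=[
    [[0, 0, 0], [-40.4, -2.4, 0], 40],
    [[0, 0, 0], [0, 0, 0], 40],
    [[0, 0, 0], [0, 0, 0], 40],
  ],
)

```text
time: 3.48
tool_pos: [0.5006, -0.1439, 0.2069]
tcp_rot: [1.689, 2.647, 0.001]
wrist_force: [-0.6, 0.8, -0.5]
width: 0.47
grip_force: 0.0
```

```bash
cat > w.py <<'E'
from h import *
import sys
goal=np.array(eval(sys.argv[1]))
p,R=tool();s=read_state();print(p.round(4),R.round(4),round(s['width'],3),s['time'])
calibration('wrist')
im=read_camera('wrist');cv2.imwrite('pics/%s.png'%sys.argv[2],im[:,:,::-1])
for n,z in eval(sys.argv[3]).items():
    for r in tip_of('wrist',n)[:2]: print(n,round(r['score'],2),np.round(r['at'],1),ray('wrist',r['at'],z).round(4))
print('shift',(R.T@(goal-p)*1000).round(1))
E
python3 w.py "[.5115,-.183,.097]" w1 "dict(panel_grip=.04,panel_plate=.008)"
```

```text
[ 0.5006 -0.1439  0.2069] [[-4.215e-01  9.068e-01  1.400e-03]
 [ 9.068e-01  4.215e-01 -4.000e-04]
 [-1.000e-03  1.100e-03 -1.000e+00]] 0.47 3.4833
panel_grip 0.6 [264.4 275.6] [ 0.5125 -0.1817  0.04  ]
panel_plate 0.65 [247.9 276.4] [ 0.5128 -0.1822  0.008 ]
shift [-39.9  -6.8 110. ]
```

View pics/w1.png

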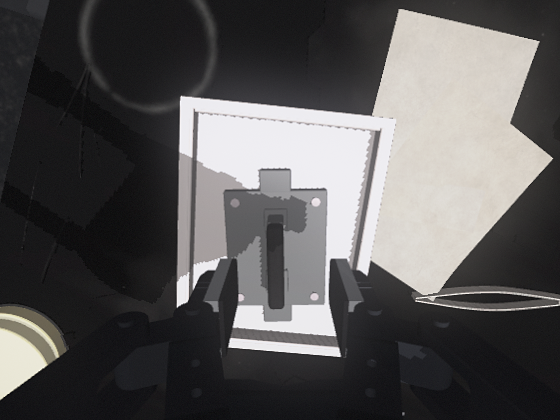

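The wrist view shows the handle upright at columns 268–284, rows 215–308, parallel to the fingers. Its position agrees with the top camera to about 1 mm.

step_arm(
  targets=[
    [[0, 0, 0], [-39.4, -5.7, 0], 40],
    [[0, 0, 0], [0, 0, 30], 40],
    [[0, 0, 0], [0, 0, 30], 40],
    [[0, 0, 0], [0, 0, 30], 40],
    [[0, 0, 0], [0, 0, 15], 40],
  ],
)

```text
time: 4.05
tool_pos: [0.5087, -0.1773, 0.0977]
tcp_rot: [-1.681, -2.648, 0.001]
wrist_force: [-1.0, 0.1, -0.3]
width: 0.468
grip_force: 0.0
```

step_arm(
  targets=[
    [[0, 0, 0], [0, 0, 4], 40],
    [[0, 0, 0], [0, 0, 0], 40],
  ],
)

```text
time: 4.22
tool_pos: [0.5099, -0.178, 0.0956]
tcp_rot: [-1.683, -2.649, 0.001]
wrist_force: [0.7, -0.2, -0.5]
width: 0.471
grip_force: 0.0
```

```bash
python3 w.py "[.512,-.182,.097]" w2 "dict(panel_grip=.04)"; python3 -c "
from h import *
print(proj('wrist',[[.512,-.182,.04]]),read_state()['wrist_force'])"
```

```text
[ 0.5099 -0.178   0.0956] [[-0.4247  0.9053 -0.0032]
 [ 0.9053  0.4247  0.0014]
 [ 0.0026 -0.0023 -1.    ]] 0.471 4.2167
panel_grip 0.6 [305.7 285.3] [ 0.5123 -0.1813  0.04  ]
shift [-4.5  0.2 -1.4]
[[280.06590115 298.54850354]] [-1.06731764 -0.16751302  0.56834461]
```

View pics/w2.png

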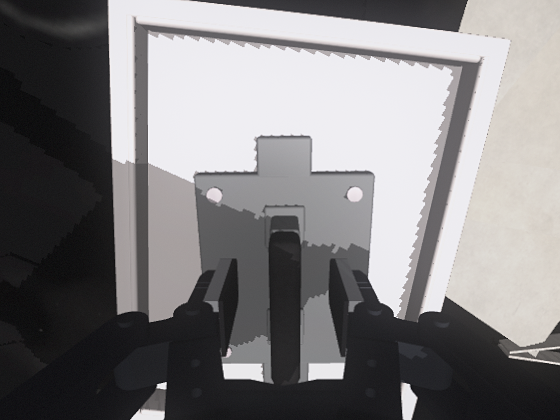

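The handle (columns 270–300) sits midway between the pads, well lined up. I'm shifting 4 mm along the bar and closing.

step_arm(
  targets=[
    [[0, 0, 0], [-4, 0, 0], 40],
    [[0, 0, 0], [0, 0, 0], 5],
    [[0, 0, 0], [0, 0, 0], 5],
    [[0, 0, 0], [0, 0, 0], 5],
    [[0, 0, 0], [0, 0, 0], 5],
  ],
  grip_force=60,
)

```text
time: 4.73
tool_pos: [0.514, -0.1841, 0.0984]
tcp_rot: [1.687, 2.647, 0.001]
wrist_force: [-0.5, 0.7, 6.3]
width: 0.125
grip_force: 61.5
```

step_arm(
  targets=[
    [[0, 0, 0], [0, 0, 0], 5],
    [[0, 0, 0], [0, 0, 0], 5],
  ],
)

```text
time: 4.9
tool_pos: [0.514, -0.184, 0.0984]
tcp_rot: [1.687, 2.647, 0.001]
wrist_force: [-0.2, 0.5, 6.4]
width: 0.127
grip_force: 61.5
```

```bash
python3 -c "
from h import *
p,R=tool();s=read_state();print(p.round(4),R.round(4),s['width'],s['wrist_force'],s['grip_force'],s['time'])"
```

```text
[ 0.514  -0.184   0.0984] [[-0.4222  0.9065  0.0027]
 [ 0.9065  0.4222 -0.001 ]
 [-0.0021  0.002  -1.    ]] 0.12719375070408825 [-0.2112952   0.5137047   6.43197447] 61.52112364768982 4.9
```

step_arm(
  targets=[
    [[0, 0, 0], [0, 0, -8], 5],
    [[0, 0, 0], [0, 0, -20], 5],
    [[0, 0, 0], [0, 0, -35], 5],
    [[0, 0, 0], [0, 0, -35], 5],
    [[0, 0, 0], [0, 0, -10], 5],
  ],
)

```text
time: 5.32
tool_pos: [0.5151, -0.1845, 0.2106]
tcp_rot: [1.684, 2.643, 0.002]
wrist_force: [2.0, -0.3, 0.3]
width: 0.129
grip_force: 60.5
```

```bash
python3 w.py "[.514,-.184,.2]" w3 "dict(panel_grip=.14,panel_plate=.11)"; cat > car.py <<'E'
from h import *
im=read_camera('top')
g=(im.min(2)>150); b=np.zeros_like(g); b[208:290,104:212]=1
g=(g&b).astype(np.uint8)
n,l,st,_=cv2.connectedComponentsWithStats(g)
cv2.imwrite('pics/carmask.png',cv2.resize(np.hstack([im[205:292,100:215,::-1],np.repeat((g*255)[205:292,100:215,None],3,2)]),None,fx=3.4,fy=3.4,interpolation=cv2.INTER_NEAREST))
for c in('top','side'):
    for q in('slot_a','slot_b','carrier_mid'):
        if c=='side' and q=='slot_a': read_camera('side')
        for r in tip_of(c,q)[:3]: print(c,q,round(r['score'],2),np.round(r['at'],1),ray(c,r['at'],.048).round(4))
E
python3 car.py
```

```text
[ 0.5151 -0.1845  0.2106] [[-0.4222  0.9065  0.0073]
 [ 0.9065  0.4222 -0.003 ]
 [-0.0058  0.0054 -1.    ]] 0.129 5.3167
panel_grip 0.74 [285.8 285.1] [ 0.518  -0.1875  0.14  ]
shift [ 1.  -0.9 10.6]
top slot_a 0.92 [248.5 124. ] [0.4985 0.2403 0.048 ]
top slot_a 0.86 [249.3 182. ] [0.4982 0.13   0.048 ]
top slot_b 0.92 [248.5 124. ] [0.4985 0.2403 0.048 ]
top slot_b 0.86 [249.3 182. ] [0.4982 0.13   0.048 ]
top carrier_mid 0.56 [153.1 249.5] [0.6784 0.0059 0.048 ]
side slot_a 0.59 [277.7 311.1] [0.5067 0.1264 0.048 ]
side slot_a 0.59 [329.3 310.5] [0.4968 0.2436 0.048 ]
side slot_b 0.59 [277.7 311.1] [0.5067 0.1264 0.048 ]
side slot_b 0.59 [329.3 310.5] [0.4968 0.2436 0.048 ]
side carrier_mid 0.96 [306.5 310.6] [0.5013 0.1948 0.048 ]
```

View pics/carmask.png

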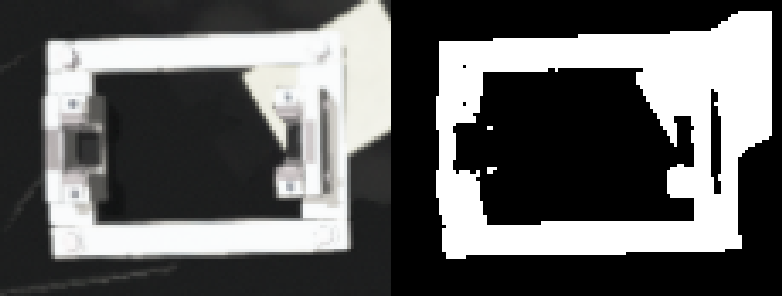

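View pics/w3.png

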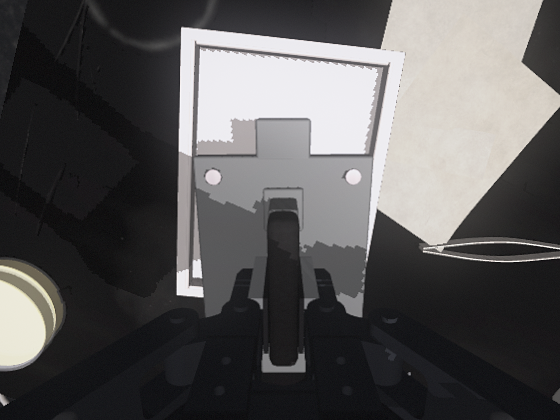

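The panel is held and level: ear at rows 119–155, columns 256–310. The crop shows the carrier frame corners at about (47,41), (343,31), (53,258) and (350,248), turned roughly 2°.

```bash
python3 - <<'E'
from h import *
c=np.array([(47,41),(343,31),(350,248),(53,258)])/3.4+[100,205]
for z in(.0,.012,.048):
    W=np.array([ray('top',(v,u),z)[:2] for u,v in c]);e1=W[0]-W[1];e2=W[3]-W[2];e3=W[0]-W[3]
    print(z,W.mean(0).round(4),[round(np.linalg.norm(e),4) for e in(e1,e2,e3)],[round(np.degrees(np.arctan2(-e[0],e[1])),2) for e in(e1,e2)],np.degrees(np.arctan2(e3[1],e3[0])))
p,R=tool();k=calibration('wrist');o=-np.array(k['R']).T@np.array(k['t'])
print('cam in tool',R.T@(o-p),'axis',R.T@np.array(k['R'])[2])
z=p[2]-.086
for n,(u,v) in dict(earL=(256,119),earR=(310,119),baseL=(256,155),baseR=(310,155),plL=(195,155),plR=(373,155)).items():
    print(n,((R.T@(ray('wrist',(v,u),z)-p))*1000).round(1))
E
```

```text
0.0 [0.5008 0.1858] [np.float64(0.1738), np.float64(0.1736), np.float64(0.1256)] [np.float64(2.21), np.float64(2.78)] 2.4577322458998805
0.012 [0.5009 0.1833] [np.float64(0.1718), np.float64(0.1716), np.float64(0.1242)] [np.float64(2.21), np.float64(2.78)] 2.457732245899867
0.048 [0.5011 0.1758] [np.float64(0.1658), np.float64(0.1657), np.float64(0.1199)] [np.float64(2.21), np.float64(2.78)] 2.457732245899858
cam in tool [ 7.40551233e-02 -8.37969306e-07 -7.02373273e-02] axis [-2.89191531e-01  2.70839385e-04  9.57271218e-01]
earL [ 67.3 -11.5  86.1]
earR [67.3 11.5 86.1]
baseL [ 51.9 -11.8  86.1]
baseR [51.9 11.9 86.1]
plL [ 52.  -38.6  86.2]
plR [52.  39.5 86. ]
```

step_arm(
  targets=[
    [[0, 0, 0.098], [0, 0, 0], 5],
    [[0, 0, 0.098], [0, 0, 0], 5],
    [[0, 0, 0.098], [0, 0, 0], 5],
    [[0, 0, 0.098], [0, 0, 0], 5],
    [[0, 0, 0], [10, 0, 0], 5],
  ],
)

```text
time: 6.28
tool_pos: [0.5125, -0.1743, 0.2045]
tcp_rot: [2.176, 2.266, -0.001]
wrist_force: [0.7, 0.1, -1.8]
width: 0.123
grip_force: 60.5
```

step_arm(
  targets=[
    [[0, 0, 0], [35, 0, 0], 5],
    [[0, 0, 0], [35, 0, 0], 5],
    [[0, 0, 0], [35, 0, 0], 5],
    [[0, 0, 0], [35, 0, 0], 5],
    [[0, 0, 0], [35, 0, 0], 5],
  ],
)

```text
time: 6.7
tool_pos: [0.504, 0.0034, 0.2047]
tcp_rot: [-2.169, -2.272, -0.0]
wrist_force: [0.6, -0.9, -0.9]
width: 0.128
grip_force: 60.4
```

step_arm(
  targets=[
    [[0, 0, 0], [35, 0, 0], 5],
    [[0, 0, 0], [35, 0, 0], 5],
    [[0, 0, 0], [35, 0, 0], 5],
    [[0, 0, 0], [35, 0, 0], 5],
    [[0, 0, 0], [35, 0, 0], 5],
  ],
)

```text
time: 7.12
tool_pos: [0.496, 0.1784, 0.2047]
tcp_rot: [-2.168, -2.273, 0.0]
wrist_force: [1.0, -0.0, -1.7]
width: 0.124
grip_force: 60.4
```

step_arm(
  targets=[
    [[0, 0, 0], [5, 0, 10], 5],
    [[0, 0, 0], [0, 0, 10], 5],
    [[0, 0, 0], [0, 0, 10], 5],
    [[0, 0, 0], [0, 0, 0], 5],
    [[0, 0, 0], [0, 0, 0], 5],
  ],
)

```text
time: 7.53
tool_pos: [0.4956, 0.1796, 0.1731]
tcp_rot: [-2.172, -2.268, 0.005]
wrist_force: [0.0, -0.8, -1.0]
width: 0.124
grip_force: 60.4
```

```bash
python3 w.py "[.501,.184,.17]" w4 "dict(panel_grip=.115,slot_b=.048)"; python3 -c "
from h import *
p,R=tool();print(np.degrees(np.arctan2(R[1,1],R[0,1])),read_state()['wrist_force'])
a=np.radians(2.45);m=np.array([.501,.184,.048]);y=np.array([-np.sin(a),np.cos(a),0]);x=np.array([np.cos(a),np.sin(a),0])
print(proj('wrist',[m+.06*y,m+.068*y+.0135*x,m+.068*y-.0135*x]))"
```

```text
[0.4956 0.1796 0.1731] [[-0.0431  0.9991 -0.0035]
 [ 0.9991  0.0431 -0.0014]
 [-0.0013 -0.0036 -1.    ]] 0.124 7.5333
panel_grip 0.65 [287.5 283.2] [0.4953 0.1821 0.115 ]
slot_b 0.93 [116.2 295.3] [0.4988 0.2467 0.048 ]
slot_b 0.59 [313.7 549.9] [0.667  0.1329 0.048 ]
shift [4.2 5.5 3.1]
2.435024861036815 [ 0.47838206  0.28974025 -0.60373524]
[[290.41504853 122.38829   ]
 [315.82271347 106.98914733]
 [265.15283887 107.01138054]]
```

View pics/w4.png

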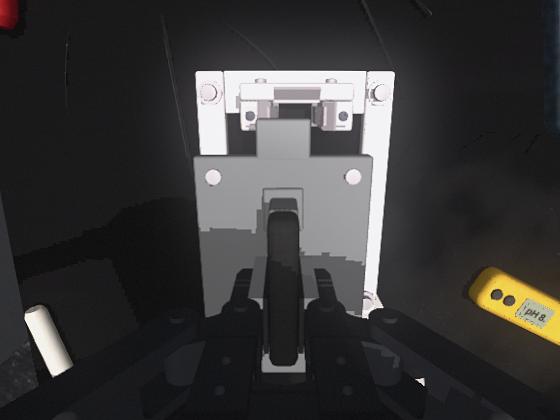

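Through the wrist camera, slot_b (block screws at (249,116) and (342,116), centre about column 295) lies right of the ear (centre column 283) by about 6 mm, and the frame is parallel to the panel. I'm correcting that and coming down above the lips.

step_arm(
  targets=[
    [[0, 0, 0], [4.2, 6, 0], 5],
    [[0, 0, 0], [0, 0, 7], 5],
    [[0, 0, 0], [0, 0, 7], 5],
    [[0, 0, 0], [0, 0, 0], 5],
    [[0, 0, 0], [0, 0, 0], 5],
  ],
)

```text
time: 8.1
tool_pos: [0.5018, 0.1853, 0.1598]
tcp_rot: [-2.171, -2.269, 0.003]
wrist_force: [-0.3, -0.1, -1.1]
width: 0.127
grip_force: 60.4
```

```bash
python3 w.py "[.501,.184,.16]" w5 "dict(panel_grip=.1,slot_b=.048)"; python3 - <<'E'
from h import *
im=cv2.imread('pics/w5.png')[50:200,180:400]
s=read_camera('side')[240:370,240:380,::-1]
a=cv2.resize(im,(560,382));b=cv2.resize(s,(411,382))
cv2.imwrite('pics/w5c.png',cv2.resize(np.hstack([a[:,80:460],b]),(790,382)))
E
```

```text
[0.5018 0.1853 0.1598] [[-4.40e-02  9.99e-01 -2.20e-03]
 [ 9.99e-01  4.40e-02 -7.00e-04]
 [-7.00e-04 -2.20e-03 -1.00e+00]] 0.127 8.1
panel_grip 0.68 [290.6 282.4] [0.5013 0.1855 0.1   ]
slot_b 0.81 [127.6 283. ] [0.4987 0.2472 0.048 ]
shift [-1.3 -0.9 -0.2]
```

View pics/w5c.png

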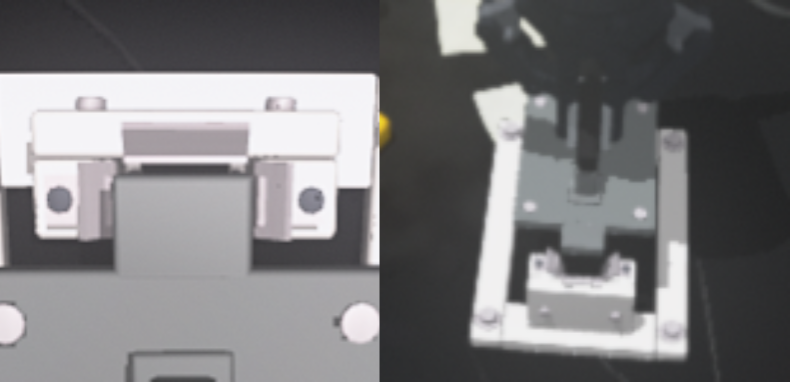

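Wrist crop: the ear (cols 115–250) lies between the slot lips (78–112 and 255–292), about 0.5 mm left of centre. Its end is at row 175, and the end-wall lip foot at row 160. The side crop shows the ears over both slots.

```bash
python3 - <<'E'
from h import *
p,R=tool()
f=lambda r:50+r*150/382
g=lambda c:180+(c+80)*220/560   # crop col (scaled ~790/791)
for n,r,c,z in[('earend',175,183,p[2]-.086),('liptop',122,185,.054),('lipfoot',158,185,.048),('lipfoot2',165,185,.048),('backtop',112,185,.048),('screws',199,185,.048),('frame edge',74,185,.012)]:
    w=ray('wrist',(f(r),g(c)),z);print(n,w.round(4),((R.T@(w-p))[:2]*1000).round(1))
E
```

```text
earend [0.4997 0.253  0.075 ] [67.4  0. ]
liptop [0.4997 0.2617 0.054 ] [76.1  0.4]
lipfoot [0.5    0.2551 0.048 ] [69.4  0.5]
lipfoot2 [0.5001 0.2537 0.048 ] [68.1  0.5]
backtop [0.4996 0.2636 0.048 ] [78.   0.4]
screws [0.5004 0.2472 0.048 ] [61.6  0.5]
frame edge [0.4994 0.2727 0.012 ] [87.1  0.6]
```

step_arm(
  targets=[
    [[0, 0, 0], [0, 0.5, 4], 5],
    [[0, 0, 0], [0, 0, 4], 5],
    [[0, 0, 0], [0, 0, 4], 5],
    [[0, 0, 0], [0, 0, 3], 5],
    [[0, 0, 0], [0, 0, 0], 5],
  ],
)

```text
time: 8.72
tool_pos: [0.5024, 0.1854, 0.1447]
tcp_rot: [-2.171, -2.269, 0.003]
wrist_force: [-0.2, -0.2, -1.4]
width: 0.125
grip_force: 60.4
```

step_arm(
  targets=[
    [[0, 0, 0], [0, 0, 1], 5],
    [[0, 0, 0], [0, 0, 1], 5],
    [[0, 0, 0], [0, 0, 1], 5],
    [[0, 0, 0], [0, 0, 1], 5],
  ],
)

```text
time: 9.05
tool_pos: [0.5028, 0.1856, 0.1419]
tcp_rot: [-2.172, -2.269, 0.001]
wrist_force: [-1.4, -0.2, 0.3]
width: 0.124
grip_force: 60.7
```

step_arm(
  targets=[
    [[0, 0, 0], [0, 0, 1], 5],
    [[0, 0, 0], [0, 0, 1], 5],
    [[0, 0, 0], [0, 0, 1], 5],
  ],
)

```text
time: 9.3
tool_pos: [0.5026, 0.1856, 0.1389]
tcp_rot: [-2.172, -2.269, 0.001]
wrist_force: [-3.2, -0.7, 4.1]
width: 0.124
grip_force: 61.1
```

step_arm(
  targets=[
    [[0, 0, 0], [0, 0, 1], 5],
    [[0, 0, 0], [0, 0, 1], 5],
    [[0, 0, 0], [0, 0, 1], 5],
  ],
)

```text
time: 9.55
tool_pos: [0.5031, 0.1857, 0.1365]
tcp_rot: [-2.172, -2.27, -0.0]
wrist_force: [-4.5, -0.7, 8.5]
width: 0.126
grip_force: 61.8
```

step_arm(
  targets=[
    [[0, 0, 0], [0, -0.8, 1], 5],
    [[0, 0, 0], [0, 0, 1], 5],
  ],
)

```text
time: 9.72
tool_pos: [0.5029, 0.1857, 0.1349]
tcp_rot: [2.172, 2.269, 0.002]
wrist_force: [-2.9, 1.8, 2.3]
width: 0.121
grip_force: 61.1
```

step_arm(
  targets=[
    [[0, 0, 0], [0, 0, 1], 5],
    [[0, 0, 0], [0, 0, 1], 5],
  ],
)

```text
time: 9.88
tool_pos: [0.5027, 0.1858, 0.1323]
tcp_rot: [2.172, 2.269, 0.002]
wrist_force: [-3.3, -0.3, 3.9]
width: 0.128
grip_force: 61.3
```

step_arm(
  targets=[
    [[0, 0, 0], [0, -0.8, 1], 5],
    [[0, 0, 0], [0, 0, 1], 5],
  ],
)

```text
time: 10.05
tool_pos: [0.5022, 0.1857, 0.1302]
tcp_rot: [2.171, 2.269, 0.002]
wrist_force: [-1.6, -0.7, 4.8]
width: 0.126
grip_force: 61.2
```

step_arm(
  targets=[
    [[0, 0, 0], [0, 0, 1], 5],
    [[0, 0, 0], [0, 0, 0.5], 5],
  ],
)

```text
time: 10.22
tool_pos: [0.502, 0.1857, 0.1285]
tcp_rot: [2.172, 2.269, 0.002]
wrist_force: [-0.8, 1.0, 5.0]
width: 0.121
grip_force: 61.3
```

step_arm(
  targets=[
    [[0, 0, 0], [0, 0, 1], 5],
    [[0, 0, 0], [0, 0, 0.5], 5],
  ],
)

```text
time: 10.38
tool_pos: [0.5019, 0.1857, 0.127]
tcp_rot: [2.172, 2.269, 0.001]
wrist_force: [-0.6, 0.1, 4.7]
width: 0.123
grip_force: 61.3
```

step_arm(
  targets=[
    [[0, 0, 0], [0, 0, 1], 5],
    [[0, 0, 0], [0, 0, 0.5], 5],
  ],
)

```text
time: 10.55
tool_pos: [0.5019, 0.1856, 0.1254]
tcp_rot: [2.172, 2.269, 0.001]
wrist_force: [-0.9, -0.0, 4.7]
width: 0.127
grip_force: 61.3
```

step_arm(
  targets=[
    [[0, 0, 0], [0, 0, 1], 5],
    [[0, 0, 0], [0, 0, 0.5], 5],
  ],
)

```text
time: 10.72
tool_pos: [0.5018, 0.1856, 0.1239]
tcp_rot: [2.172, 2.269, 0.001]
wrist_force: [-0.6, 0.7, 5.4]
width: 0.125
grip_force: 61.3
```

step_arm(
  targets=[
    [[0, 0, 0], [0, 0, 1], 5],
    [[0, 0, 0], [0, 0, 0.5], 5],
  ],
)

```text
time: 10.88
tool_pos: [0.5017, 0.1856, 0.1224]
tcp_rot: [2.172, 2.27, 0.001]
wrist_force: [1.0, 0.3, 3.4]
width: 0.125
grip_force: 61.3
```

step_arm(
  targets=[
    [[0, 0, 0], [0, 0, 1], 5],
    [[0, 0, 0], [0, 0, 0.5], 5],
  ],
)

```text
time: 11.05
tool_pos: [0.5017, 0.1856, 0.1209]
tcp_rot: [2.172, 2.27, 0.001]
wrist_force: [0.7, -0.3, 4.5]
width: 0.125
grip_force: 61.3
```

step_arm(
  targets=[
    [[0, 0, 0], [0, 0, 1], 5],
    [[0, 0, 0], [0, 0, 0.5], 5],
  ],
)

```text
time: 11.22
tool_pos: [0.5016, 0.1856, 0.1193]
tcp_rot: [2.172, 2.27, 0.0]
wrist_force: [0.3, 0.6, 4.2]
width: 0.128
grip_force: 61.3
```

step_arm(
  targets=[
    [[0, 0, 0], [0, 0, 1], 5],
    [[0, 0, 0], [0, 0, 0.5], 5],
  ],
)

```text
time: 11.38
tool_pos: [0.5016, 0.1856, 0.1178]
tcp_rot: [2.172, 2.27, 0.0]
wrist_force: [0.1, 0.5, 4.1]
width: 0.128
grip_force: 61.3
```

step_arm(
  targets=[
    [[0, 0, 0], [0, 0, 1], 5],
    [[0, 0, 0], [0, 0, 0.5], 5],
  ],
)

```text
time: 11.55
tool_pos: [0.5016, 0.1856, 0.1163]
tcp_rot: [2.172, 2.27, 0.0]
wrist_force: [0.9, -0.2, 4.4]
width: 0.123
grip_force: 61.3
```

step_arm(
  targets=[
    [[0, 0, 0], [0, 0, 1], 5],
    [[0, 0, 0], [0, 0, 0.5], 5],
  ],
)

```text
time: 11.72
tool_pos: [0.5016, 0.1856, 0.1148]
tcp_rot: [2.172, 2.27, 0.0]
wrist_force: [0.8, 0.5, 3.2]
width: 0.126
grip_force: 61.3
```

step_arm(
  targets=[
    [[0, 0, 0], [0, 0, 1], 5],
    [[0, 0, 0], [0, 0, 0.5], 5],
  ],
)

```text
time: 11.88
tool_pos: [0.5017, 0.1856, 0.1143]
tcp_rot: [2.172, 2.27, 0.0]
wrist_force: [-2.8, -1.1, 15.0]
width: 0.122
grip_force: 62.7
```

step_arm(
  targets=[
    [[0, 0, 0], [0, 0, 1], 5],
    [[0, 0, 0], [0, 0, 0.5], 5],
  ],
)

```text
time: 12.05
tool_pos: [0.5019, 0.1857, 0.1143]
tcp_rot: [2.172, 2.27, -0.0]
wrist_force: [-7.2, -2.9, 24.8]
width: 0.126
grip_force: 64.2
```

Bottomed: the TCP stopped at 0.1143 m and the force jumped from 4 to 25 N. I'm easing off the push before releasing.

step_arm(
  targets=[
    [[0, 0, 0], [0, 0, -1], 5],
    [[0, 0, 0], [0, 0, -0.7], 5],
    [[0, 0, 0], [0, 0, 0], 5],
  ],
)

```text
time: 12.3
tool_pos: [0.5016, 0.1856, 0.1143]
tcp_rot: [2.172, 2.27, 0.001]
wrist_force: [-0.2, 0.3, 8.9]
width: 0.127
grip_force: 62.0
```

```bash
python3 - <<'E'
from h import *
p,R=tool();s=read_state();print(p.round(4),R.round(4).tolist(),s['wrist_force'],s['torque'],s['time'])
E
```

```text
[0.5016 0.1856 0.1143] [[-0.0441, 0.999, 0.0004], [0.999, 0.0441, 0.0001], [0.0001, 0.0004, -1.0]] [-0.23016879  0.31596362  8.87380726] [-0.10113414  0.17047559 -0.10257485] 12.3
```

step_arm(
  targets=[
    [[0, 0, 0], [0, 0, 0], 14],
    [[0, 0, 0], [0, 0, 0], 20],
    [[0, 0, 0], [0, 0, 0], 30],
    [[0, 0, 0], [0, 0, 0], 30],
    [[0, 0, 0], [0, 0, 0], 30],
  ],
)

```text
time: 12.72
tool_pos: [0.5009, 0.1854, 0.1129]
tcp_rot: [-2.172, -2.269, 0.002]
wrist_force: [0.0, -0.1, -0.3]
width: 0.351
grip_force: 0.0
```

step_arm(
  targets=[
    [[0, 0, 0], [0, 0, -5], 30],
    [[0, 0, 0], [0, 0, -20], 30],
    [[0, 0, 0], [0, 0, -30], 30],
    [[0, 0, 0], [0, 0, -35], 30],
    [[0, 0, 0], [0, 0, -10], 30],
  ],
)

```text
time: 13.13
tool_pos: [0.5041, 0.1864, 0.2193]
tcp_rot: [2.169, 2.267, 0.011]
wrist_force: [0.6, 0.7, 0.0]
width: 0.351
grip_force: 0.0
```

```bash
python3 w.py "[.501,.186,.2]" w6 "dict(panel_grip=.056,slot_b=.048)"; python3 - <<'E'
from h import *
im=cv2.imread('pics/w6.png')
s=read_camera('side')[240:370,240:380,::-1]
for c in('side',):
    for q,z in(('panel_grip',.056),('slot_b',.048)):
        for r in tip_of(c,q)[:2]: print(c,q,r['score'],ray(c,r['at'],z))
cv2.imwrite('pics/w6c.png',np.hstack([cv2.resize(im,(400,300)),cv2.resize(s,(323,300))]))
E
```

```text
[0.5041 0.1864 0.2193] [[-0.0441  0.999   0.0078]
 [ 0.999   0.044   0.0025]
 [ 0.0021  0.0079 -1.    ]] 0.351 13.1333
panel_grip 0.91 [213.6 276.7] [0.5009 0.1875 0.056 ]
slot_b 0.82 [126.2 277.8] [0.4993 0.2455 0.048 ]
slot_b 0.6 [287.9 273.8] [0.501 0.126 0.048]
shift [-0.3 -3.2 19.3]
side panel_grip 0.56 [0.50356394 0.18579018 0.056     ]
side slot_b 0.84 [0.50643594 0.12557895 0.048     ]
side slot_b 0.63 [0.49977683 0.24584514 0.048     ]
```

View pics/w6c.png

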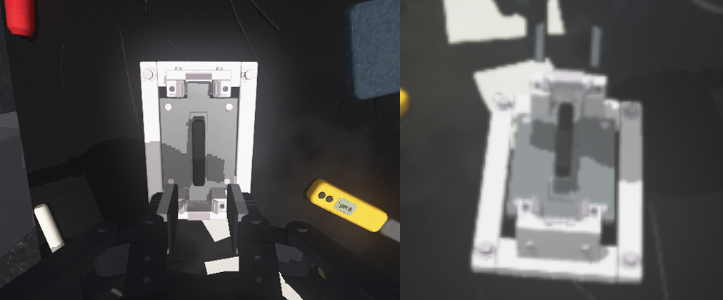

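The panel sits square in the carrier, with both ears in the slots and the handle within about 2 mm of the slots' midpoint. The fingers are clear and the other items undisturbed, so I'm handing in.

```bash
python3 -c "
from workcell import *
print(finish_job())"
```

```text
the job is handed in; nothing more can be done
None
```

I pressed the panel home in the carrier until both ears bottomed, released it and handed the job in at about 13 s; the peak reading was about 25 N at the wrist (roughly 21 N on the two strips), and no verdict came back.

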